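# Chuck a bisque cup for sanding its foot

### The job

The unglazed cup standing upside down on the bench centring chuck is to have its foot sanded: push the chuck's spokes round clockwise, seen from above, with a fingertip (shift to another spoke as needed) until all three jaws have brought the cup to the middle and hold it firmly. Push only on the spokes or their knobs, never on the jaws or the cup, and do not lift or tip it; stop turning once the jaws bite, for a hard squeeze cracks the thin wall. Leave the other cup, the tile and the tub where they are and take the hand away.

Things in the scene. Friction and masses are not known exactly. Their poses are not given: they have to be found in the camera images.
- chuck: Bench centring chuck, fixed to the table: round grey foot 164 mm wide, above it a dark ring with four spokes (scroll ring, 142 mm wide, z 14 to 35 mm), on top an aluminium plate 150 mm wide whose face is 46 mm above the table. Origin: on its vertical axis at table height; z up. Jaws 0, 1, 2 slide on the plate at 0, 120, 240 degrees from its x axis.
- chuck_centre (a point): Centre of the plate's top face, on the chuck's axis, 46 mm above the table. Drag of the scroll ring about this axis: about 0.4 N m (3 N at a spoke, 120 mm out). It stays where it is left and keeps the jaws tight when let go.
- scroll (a joint): Angle of the scroll ring, rad. 0 = jaws fully open; grows clockwise seen from above, up to 2.3. Starts at 0 to 0.65; the jaws bite on the centred cup at about 1.67. Each rad brings all jaws 15 mm inwards. After the bite the push 120 mm out rises by about 1 to 1.5 N per mm of fingertip travel; 7 to 9 N is well tight, above 18 N the cup is in danger.
- knob0 (a point): Centre of the black ball knob (25 mm) ending spoke 0, 148 mm from the chuck's axis, 71 mm above the table. Each spoke is a straight round steel bar 10 mm thick rising outwards to its knob from 64 mm out, 25 mm high; 120 mm out its axis is 56 mm high. Spokes are 90 degrees apart; seen from above 0, 1, 2, 3 follow anticlockwise.
- knob1 (a point): The same on spoke 1.
- knob2 (a point): The same on spoke 2.
- knob3 (a point): The same on spoke 3.
- jaw0: Jaw 0: steel slider (18 mm wide, 10 mm high, reaching 27 mm outwards from the post) on the plate, with an upright smooth white nylon post 14 mm in diameter that ends about 88 mm above the table. Origin: on the post's axis, at table height; x points outwards from the chuck's axis, from which it is 66 mm minus 15 mm per rad of scroll.
- jaw1: Jaw 1: steel slider (18 mm wide, 10 mm high, reaching 27 mm outwards from the post) on the plate, with an upright smooth white nylon post 14 mm in diameter that ends about 88 mm above the table. Origin: on the post's axis, at table height; x points outwards from the chuck's axis, from which it is 66 mm minus 15 mm per rad of scroll.
- jaw2: Jaw 2: steel slider (18 mm wide, 10 mm high, reaching 27 mm outwards from the post) on the plate, with an upright smooth white nylon post 14 mm in diameter that ends about 88 mm above the table. Origin: on the post's axis, at table height; x points outwards from the chuck's axis, from which it is 66 mm minus 15 mm per rad of scroll.
- cup: Unglazed cream cup, loose, upside down on the plate between the jaws, up to 12 mm off centre; 68 mm wide at the rim, 46 mm at the foot, 62 mm high, about 0.09 kg. Origin: centre of the foot's face, now on top, 108 mm above the table; its z axis points down.
- next_cup: Bystander: a second unglazed cup, 62 mm in diameter, 55 mm high, standing on the table. Origin: centre of its underside.
- test_tile: Bystander: a flat fired clay tile 63 x 40 mm, 8 mm thick, lying on the grey sheet (4 mm high) on the robot's side of the chuck. Origin: centre of its underside.
- slip_tub: Bystander: a pale round tub, 88 mm in diameter, 66 mm high, standing on the grey sheet. Origin: centre of its underside.
Not all that is in view belongs to the job. What is shaped like the cup but blue or pink is not meant.

How it is judged (in metres and radians):
At the end, for the whole second after the job is handed in: The cup stands upside down and level (within 0.08 rad) on the chuck's plate, its axis within 3 mm of the chuck's, each of the three jaws presses it with more than 2 N, cup and ring are at rest, and the other cup, the tile and the tub are within 20 mm of where they were (horizontal distance between cup and chuck_centre below 0.003 m and angle between cup's own z axis and vertical above 3.06 rad and height (world z) of cup between 0.104 and 0.112 m and contact force between each of jaw0, jaw1, jaw2 and cup above 2 N and linear speed of cup below 0.01 m/s and velocity of joint scroll between -0.03 and 0.03 rad/s and distance of each of next_cup, test_tile, slip_tub from where it was at the start of the episode below 0.02 m); the robot touches nothing.
It fails at once if the robot touches the cup (more than 0.5 N) (contact force between any of the fingers, the arm and cup above 0.5 N).
It fails at once if the robot pushes on a jaw (more than 2 N) (contact force between any of the fingers, the arm and jaw0 above 2 N or contact force between any of the fingers, the arm and jaw1 above 2 N or contact force between any of the fingers, the arm and jaw2 above 2 N).
It fails at once if the cup is lifted more than 8 mm off the plate or tipped more than 10 degrees (height (world z) of cup above 0.116 m or angle between cup's own z axis and vertical below 2.967 rad).
It fails at once if a jaw squeezes the cup with more than 60 N (contact force between any of jaw0, jaw1, jaw2 and cup above 60 N).
It fails at once if the other cup, the tile or the tub is moved more than 20 mm (distance of any of next_cup, test_tile, slip_tub from where it was at the start of the episode above 0.02 m).
It also fails if it takes over 67 s, if anything falls off the work surface, if the arm or the gripper's body presses on something with over 40 N, if the wrist force passes 120 N, or if a joint passes its speed limit or range.

### The arm

A 6-joint arm with a two-finger parallel gripper is mounted at the origin on the work surface; the furniture and walls round the work are solid. World frame = base frame: x ahead of the robot, y to its left, z up, the work surface at z = 0. Lengths are in mm, angles in rad, forces in N, time in s.
With the tool pointing down it reaches from about 300 to 775 mm from the base axis. Payload 14.6 kg.
Tool frame: the origin (TCP) lies midway between the tips of the shut fingers; the grasp point (between the pads) lies 19 mm behind it; z points along the fingers, y is the line along which they close (so a half turn about z gives the same grasp; the last joint's range is limited). The gripper opens to 94 mm and grips with 3 to 60 N. Pads are 16 mm wide; open, the fingers measure 119 mm over their backs; the gripper's body (75 mm by 177 mm) begins 78 mm behind the grasp point.
Start: joints at [1.126, 0.3, 1.521, -0, 1.321, -0.067], TCP at [202.879, 511.204, 205.446] pointing down, gripper open.
Joint ranges: [-3.03, 3.03], [-0.79, 2.21], [0.23, 2.52], [-1.04, 4.18], [0, 3.07], [-2.55, 2.55]. Speed limits (rad/s): [2.22, 2.22, 2.57, 3.14, 3.14, 3.14].

### API

Orientations are given as [roll, pitch, yaw] about the fixed x, y, z axes, in that order (R = Rz(yaw) Ry(pitch) Rx(roll)).
In Python, from cell import manip, camera gives the robot as it stands.
- The arm moves only by the tool move_arm, never from a script. Its arguments are lists of equal length, an entry for each row: "dp": the shift along the world's x, y, z in mm, a list of three; "rotation": the turn, a rotation vector about the world's x, y, z in rad, a list of three; "hand": the opening, from 0 (shut) to 1 (fully open). A call has 1 to 10 rows; each row shifts and turns the commanded pose from where the row before left it; what a row does not reach is not made up. A row lasts 1/8 s, in which the tool goes at most 62.5 mm and 10.7 degrees, less where a joint would pass 70% of its speed; a pose out of reach is approached as far as the arm can. A call with a gripper value outside its range is refused whole. The fingers move at their own pace and stop on an object; "newtons" is the grip in N (left out, the last holds). Time passes only in rows, so rows that do not move let the fingers close. It gives the time, the measured TCP pose, the force, the opening and the grip force at its end, in the units of the state.
- manip.read_state(): the state, without advancing time (a new reading comes with each control period).
- camera(name): name is "side" or "top"; returns a dict with "image" (480x640x3 uint8, red, green, blue), "fx", "fy", "cx", "cy" (pixels), "k1" (the pictures are not rectified: a ray, as slopes to the right and down, at radius r is drawn at 1 + k1 r^2 times it, then the intrinsics apply), "R" (3x3) and "t" (3): a world point X has camera coordinates R X + t. Camera axes: x right, y down, z forward; pixel columns grow to the right and rows downward; lengths in mm; the calibration is good to about 2 mm. A picture is of the moment at which its call begins. There is no depth.
- manip.sign_off(): hands the job in; it is judged then, once.
The state is a dict: "clock": time; "joints": joint angles; "qd": joint speeds; "effort": joint torques, N m; "eef_pos": TCP position; "eef_rot": TCP orientation; "wrist_force": force on the tool from outside, world axes, zero at the start; "moment": the same for the moment, N m; "finger_gap": finger opening in mm; "finger_force": force on a finger pad.
Only numpy, scipy, OpenCV 4.12 (cv2) and the standard library are available. Lean on these libraries where they do the work, as an engineer would, in place of code of your own. Each camera call takes 0.05 s, during which the arm holds its last target. There are 200 camera calls.

## Working session

There is one attempt and no reset: what is moved stays moved. The work goes in short steps, Python scripts to look and compute and a tool call to move; the robot and the scene stay as the last step left them, time stands still between calls to the robot, and variables do not carry over. Pictures are saved under pics/ and viewed, at most 10 in all, crops included, and the job is handed in when it is done.

Besides the shell and the picture viewer there is one more tool, called after "Request:" by a JSON object that holds its "api" and its "payload", one argument or row to a line. move_arm: Moves the arm, as the interface text tells. Its arguments: {"type":"object","properties":{"dp":{"type":"array","items":{"type":"array","items":{"type":"number"}}},"rotation":{"type":"array","items":{"type":"array","items":{"type":"number"}}},"hand":{"type":"array","items":{"type":"number"}},"newtons":{"type":"number"}},"required":["dp","rotation","hand"]}

```bash
mkdir -p pics; ls
cat > h.py <<'E'
import numpy as np, cv2
from cell import manip, camera
def ray(c,u,v):
    x,y=(u-c['cx'])/c['fx'],(v-c['cy'])/c['fy']
    a,b=x,y
    for _ in range(20):
        s=1+c['k1']*(a*a+b*b); a,b=x/s,y/s
    R=np.array(c['R']);t=np.array(c['t'])
    return -R.T@t, R.T@np.array([a,b,1])
def onz(c,u,v,z):
    o,d=ray(c,u,v); return o+d*(z-o[2])/d[2]
def proj(c,X):
    p=np.array(c['R'])@np.array(X,float)+np.array(c['t']); a,b=p[0]/p[2],p[1]/p[2]
    s=1+c['k1']*(a*a+b*b); return np.array([c['fx']*a*s+c['cx'],c['fy']*b*s+c['cy']])
E
python3 - <<'E'
from h import *
print(manip.read_state())
for n in('top','side'):
    c=camera(n); cv2.imwrite(f'pics/{n}0.png',c['image'][:,:,::-1]); print(n,{k:v for k,v in c.items() if k!='image'})
E
```

```text
pics
{'clock': 0.0, 'joints': array([ 1.12638311e+00,  3.00457789e-01,  1.52157986e+00,  7.34221050e-06,
        1.32074204e+00, -6.66075989e-02]), 'qd': array([ 0.00037361, -0.00039116,  0.00081586, -0.00083522,  0.00016904,
       -0.00226198]), 'effort': array([ 5.97305007e-04, -5.31811488e+01, -3.52737236e+01,  7.08424137e-02,
        2.43438041e-02, -7.52624169e-05]), 'eef_pos': array([202.77185164, 510.96244463, 204.89416426]), 'eef_rot': array([-3.14040873e+00, -8.61028037e-05,  2.76378517e+00]), 'wrist_force': array([0.51442626, 0.1311353 , 1.00195974]), 'moment': array([-0.03236589, -0.02887402, -0.04746808]), 'finger_force': 0.0, 'finger_gap': 93.9063944149845}
top {'fx': 565.914857568238, 'fy': 565.914857568238, 'cx': 320.9421568553316, 'cy': 238.56235023915787, 'k1': -0.16052544021080195, 'R': array([[-0.011451  , -0.99990416,  0.00778101],
       [-0.99314314,  0.0104675 , -0.11643514],
       [ 0.11634253, -0.00906096, -0.99316782]]), 't': array([  98.64793865,  534.58322336, 1143.23857384])}
side {'fx': 613.5546070407394, 'fy': 613.5546070407394, 'cx': 312.34935637145014, 'cy': 246.77832122118744, 'k1': 0.06912341965119222, 'R': array([[ 0.93815632, -0.34573416,  0.01818294],
       [-0.19008627, -0.55827554, -0.8075863 ],
       [ 0.28936126,  0.75418586, -0.58946904]]), 't': array([-466.84020768,  215.91145605, 1321.78589566])}
```

View pics/top0.png

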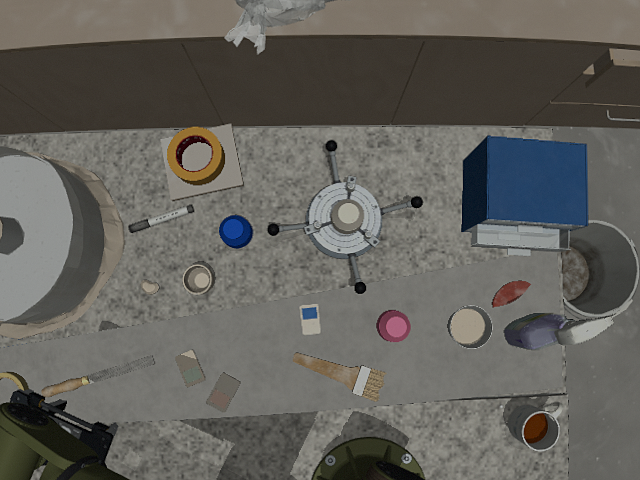

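View pics/side0.png

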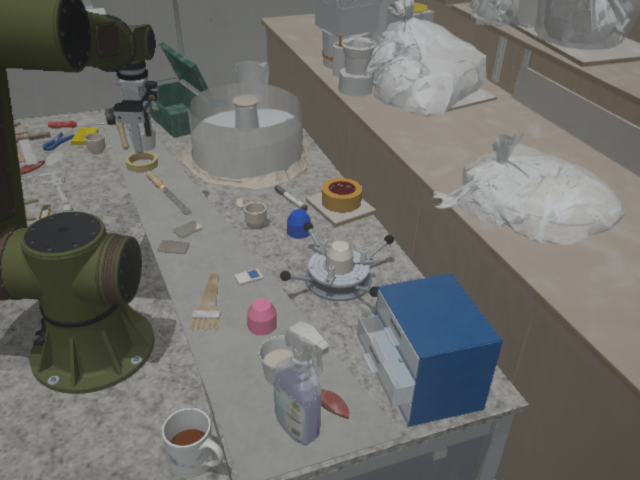

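Top view: the chuck is at (345,217), with black knobs at (331,146), (417,202), (360,287) and (273,229). Candidates for the cup:
- Cream cup on the plate at (347,215): the one meant, since it is cream and stands upside down between the jaws.
- Blue at (235,231) and pink at (394,325): wrong colour.
- Grey-cream cup at (198,278): next_cup, standing on the table.

The tub is at (470,327) and the tiles are near (190,367) and (223,391). I'll measure and confirm in a crop.

```bash
cat >> h.py <<'E'
def knobs(c,near):
    g=c['image'].max(2); m=(g<45).astype(np.uint8); m=cv2.morphologyEx(m,cv2.MORPH_OPEN,np.ones((5,5),np.uint8))
    n,l,s,ce=cv2.connectedComponentsWithStats(m); out=[]
    for p in near:
        i=1+np.argmin(np.hypot(*(ce[1:]-p).T)); out.append((ce[i].round(1),s[i,4],onz(c,*ce[i],71)))
    return out
E
python3 - <<'E'
from h import *
c=camera('top'); K=knobs(c,[(331,146),(273,229),(360,287),(417,202)])
P=np.array([k[2] for k in K])
for k in K: print(k[0],k[1],k[2].round(1))
m=P.mean(0); print('centre',m.round(1),'r',np.hypot(*(P-m)[:,:2].T).round(1),'ang',np.degrees(np.arctan2(*(P-m)[:,1::-1].T)).round(1))
im=c['image'][:,:,::-1]
# cup top blob
hsv=cv2.cvtColor(c['image'],cv2.COLOR_RGB2HSV)
mm=((hsv[...,1]>25)&(hsv[...,2]>150)&(hsv[...,0]<30)).astype(np.uint8);mm[:190]=0;mm[245:]=0;mm[:,:310]=0;mm[:,385:]=0
n,l,s,ce=cv2.connectedComponentsWithStats(mm);i=1+s[1:,4].argmax();print('cup',ce[i],s[i],onz(c,*ce[i],108))
print('plate ctr px',proj(c,[*m[:2],46]))
crop=im[130:305,255:435]; cv2.imwrite('pics/crop1.png',cv2.resize(crop,None,fx=3.4,fy=3.4,interpolation=cv2.INTER_CUBIC))
for n,u,v,z in [('pink',394,325,30),('tub',470,327,66),('blue',235,231,40),('next',198,278,55),('t1',190,367,10),('t2',223,391,10),('box',484,140,140),('box2',465,235,100),('drawer',475,248,40)]: print(n,onz(c,u,v,z).round())
E
```

```text
[330.7 145.5] 91 [722.9  70.9  71. ]
[273. 229.] 108 [551.3 189.3  71. ]
[359.8 287.2] 105 [432.7  16.9  71. ]
[416.1 201.9] 105 [ 603.8 -101.    71. ]
centre [577.7  44.   71. ] r [147.7 147.6 147.5 147.4] ang [  10.5  100.3 -169.4  -79.8]
cup [342. 221.] [342 221   1   1   1] [560.56955931  52.10057094 108.        ]
plate ctr px [344.4476978  217.15988205]
pink [355. -55.  30.]
tub [ 349. -205.   66.]
blue [552. 270.  40.]
next [455. 343.  55.]
t1 [271. 369.  10.]
t2 [221. 300.  10.]
box [ 714. -228.  140.]
box2 [ 532. -192.  100.]
drawer [ 511. -228.   40.]
```

View pics/crop1.png

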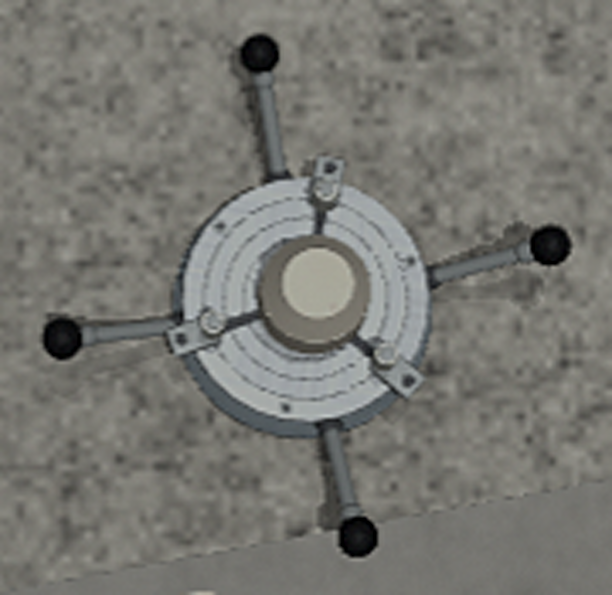

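The crop shows the cream cup upside down between three white posts at crop pixels (326,187), (211,320) and (384,355). The chuck's axis is at world (577.7, 44). I'll push the spoke at -169° (robot side) clockwise from behind, with the fingers shut.

Run:
```python
from h import *
c=camera('top')
for u,v in [(326,187),(211,320),(384,355)]:
    p=onz(c,u/3.4+255,v/3.4+130,88)-[577.7,44,0]; r=np.hypot(*p[:2]); print(r,np.degrees(np.arctan2(p[1],p[0])),'s',(66-r)/15)
```

```text
59.6321687154128 -11.435047854611328 s 0.42452208563914645
60.033787984497216 109.35729543610067 s 0.3977474677001856
60.30506527038902 -133.45037779728577 s 0.3796623153073985
```

Request:
{"api": "move_arm", "payload": {
  "dp": [
    [20,-40,0],
    [20,-40,0],
    [20,-40,0],
    [20,-40,0],
    [20,-40,0],
    [20,-40,0],
    [20,-40,0],
    [20,-40,0],
    [20,-40,0],
    [20,-40,0]
  ],
  "rotation": [
    [0,0,-0.07],
    [0,0,-0.07],
    [0,0,-0.07],
    [0,0,-0.07],
    [0,0,-0.07],
    [0,0,-0.07],
    [0,0,-0.07],
    [0,0,-0.07],
    [0,0,-0.07],
    [0,0,-0.07]
  ],
  "hand": [0,0,0,0,0,0,0,0,0,0],
  "newtons": 40
}}

```text
clock: 1.45
eef_pos: [403.3, 109.8, 205.5]
eef_rot: [3.141, 0.0, 2.061]
wrist_force: [-0.1, 1.2, -0.1]
finger_gap: 0.9
finger_force: 0.0
```

Request:
{"api": "move_arm", "payload": {
  "dp": [
    [22,-39,0],
    [22,-39,0],
    [22,-39,0],
    [0,0,-40],
    [0,0,-40],
    [0,0,-40],
    [0,0,-30],
    [0,0,-13],
    [0,0,0]
  ],
  "rotation": [
    [0,0,-0.018],
    [0,0,-0.018],
    [0,0,-0.018],
    [0,0,0],
    [0,0,0],
    [0,0,0],
    [0,0,0],
    [0,0,0],
    [0,0,0]
  ],
  "hand": [0,0,0,0,0,0,0,0,0]
}}

```text
clock: 2.58
eef_pos: [468.8, -5.8, 42.4]
eef_rot: [-3.141, -0.0, 2.01]
wrist_force: [-0.2, -0.6, 0.3]
finger_gap: 0.6
finger_force: 0.0
```

Run:
```python
from h import *
s=manip.read_state(); print(s['eef_pos'],s['eef_rot'],s['wrist_force'])
p=s['eef_pos'][:2]-[577.7,44]; print(np.hypot(*p),np.degrees(np.arctan2(p[1],p[0]))%360)
t=205
prev=np.array([577.7+120*np.cos(np.radians(t)),44+120*np.sin(np.radians(t))])
for t in range(203,106,-2):
    q=np.array([577.7+120*np.cos(np.radians(t)),44+120*np.sin(np.radians(t))]); print(t,(q-prev).round(1),q.round(1),end='; ');prev=q
c=camera('side'); cv2.imwrite('pics/s1.png',cv2.resize(c['image'][200:330,230:430,::-1],None,fx=3,fy=3))
```

```text
[468.80762782  -5.79469345  42.35993809] [-3.14092052e+00 -4.04018934e-04  2.00974573e+00] [-0.24169532 -0.60989008  0.26436688]
119.73746370353707 204.5738399367085
203 [-1.7  3.8] [467.2  -2.9]; 201 [-1.6  3.9] [465.7   1. ]; 199 [-1.4  3.9] [464.2   4.9]; 197 [-1.3  4. ] [462.9   8.9]; 195 [-1.2  4. ] [461.8  12.9]; 193 [-1.   4.1] [460.8  17. ]; 191 [-0.9  4.1] [459.9  21.1]; 189 [-0.7  4.1] [459.2  25.2]; 187 [-0.6  4.1] [458.6  29.4]; 185 [-0.4  4.2] [458.2  33.5]; 183 [-0.3  4.2] [457.9  37.7]; 181 [-0.1  4.2] [457.7  41.9]; 179 [0.  4.2] [457.7  46.1]; 177 [0.1 4.2] [457.9  50.3]; 175 [0.3 4.2] [458.2  54.5]; 173 [0.4 4.2] [458.6  58.6]; 171 [0.6 4.1] [459.2  62.8]; 169 [0.7 4.1] [459.9  66.9]; 167 [0.9 4.1] [460.8  71. ]; 165 [1.  4.1] [461.8  75.1]; 163 [1.2 4. ] [462.9  79.1]; 161 [1.3 4. ] [464.2  83.1]; 159 [1.4 3.9] [465.7  87. ]; 157 [1.6 3.9] [467.2  90.9]; 155 [1.7 3.8] [468.9  94.7]; 153 [1.8 3.8] [470.8  98.5]; 151 [2.  3.7] [472.7 102.2]; 149 [2.1 3.6] [474.8 105.8]; 147 [2.2 3.6] [477.1 109.4]; 145 [2.3 3.5] [479.4 112.8]; 143 [2.5 3.4] [481.9 116.2]; 141 [2.6 3.3] [484.4 119.5]; 139 [2.7 3.2] [487.1 122.7]; 137 [2.8 3.1] [489.9 125.8]; 135 [2.9 3. ] [492.8 128.9]; 133 [3.  2.9] [495.9 131.8]; 131 [3.1 2.8] [499.  134.6]; 129 [3.2 2.7] [502.2 137.3]; 127 [3.3 2.6] [505.5 139.8]; 125 [3.4 2.5] [508.9 142.3]; 123 [3.5 2.3] [512.3 144.6]; 121 [3.6 2.2] [515.9 146.9]; 119 [3.6 2.1] [519.5 149. ]; 117 [3.7 2. ] [523.2 150.9]; 115 [3.8 1.8] [527.  152.8]; 113 [3.8 1.7] [530.8 154.5]; 111 [3.9 1.6] [534.7 156. ]; 109 [3.9 1.4] [538.6 157.5]; 107 [4.  1.3] [542.6 158.8];
```

View pics/s1.png

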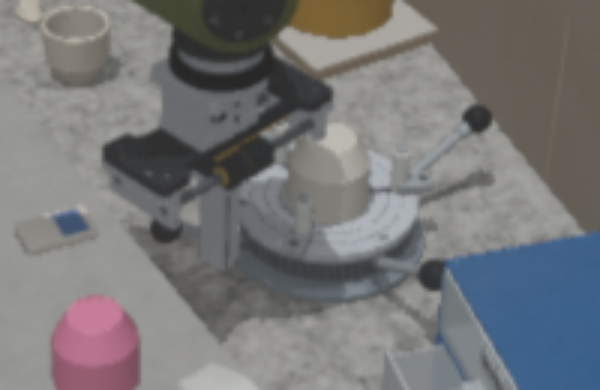

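The shut fingers, at crop (218,225), stand behind the near spoke, whose knob is at (165,230). The body clears the cup. Starting the push.

Request:
{"api": "move_arm", "payload": {
  "dp": [
    [-1.6,3,0],
    [-1.6,3.9,0],
    [-1.4,3.9,0],
    [-1.3,4,0],
    [-1.2,4,0],
    [-1,4.1,0],
    [-0.9,4.1,0],
    [-0.7,4.1,0],
    [-0.6,4.1,0],
    [-0.4,4.2,0]
  ],
  "rotation": [
    [0,0,-0.03],
    [0,0,-0.035],
    [0,0,-0.035],
    [0,0,-0.035],
    [0,0,-0.035],
    [0,0,-0.035],
    [0,0,-0.035],
    [0,0,-0.035],
    [0,0,-0.035],
    [0,0,-0.035]
  ],
  "hand": [0,0,0,0,0,0,0,0,0,0]
}}

```text
clock: 3.88
eef_pos: [458.7, 33.5, 43.4]
eef_rot: [3.14, 0.001, 1.662]
wrist_force: [0.3, -3.4, -0.1]
finger_gap: 0.8
finger_force: 1.9
```

Request:
{"api": "move_arm", "payload": {
  "dp": [
    [-0.3,4.2,0],
    [-0.1,4.2,0],
    [0,4.2,0],
    [0.1,4.2,0],
    [0.3,4.2,0],
    [0.4,4.2,0],
    [0.6,4.1,0],
    [0.7,4.1,0],
    [0.9,4.1,0],
    [1,4.1,0]
  ],
  "rotation": [
    [0,0,-0.035],
    [0,0,-0.035],
    [0,0,-0.035],
    [0,0,-0.035],
    [0,0,-0.035],
    [0,0,-0.035],
    [0,0,-0.035],
    [0,0,-0.035],
    [0,0,-0.035],
    [0,0,-0.035]
  ],
  "hand": [0,0,0,0,0,0,0,0,0,0]
}}

```text
clock: 5.12
eef_pos: [462.3, 75.1, 43.4]
eef_rot: [3.14, 0.0, 1.312]
wrist_force: [1.9, -5.0, -0.0]
finger_gap: 0.7
finger_force: 1.9
```

Request:
{"api": "move_arm", "payload": {
  "dp": [
    [1.2,4,0],
    [1.3,4,0],
    [1.4,3.9,0],
    [1.6,3.9,0],
    [1.7,3.8,0],
    [1.8,3.8,0],
    [2,3.7,0],
    [2.1,3.6,0],
    [2.2,3.6,0],
    [2.3,3.5,0]
  ],
  "rotation": [
    [0,0,-0.035],
    [0,0,-0.035],
    [0,0,-0.035],
    [0,0,-0.035],
    [0,0,-0.035],
    [0,0,-0.035],
    [0,0,-0.035],
    [0,0,-0.035],
    [0,0,-0.035],
    [0,0,-0.035]
  ],
  "hand": [0,0,0,0,0,0,0,0,0,0]
}}

```text
clock: 6.38
eef_pos: [479.7, 112.8, 43.3]
eef_rot: [3.14, -0.0, 0.962]
wrist_force: [-0.3, -5.0, 0.3]
finger_gap: 0.7
finger_force: 1.9
```

Request:
{"api": "move_arm", "payload": {
  "dp": [
    [2.5,3.4,0],
    [2.6,3.3,0],
    [2.7,3.2,0],
    [2.8,3.1,0],
    [2.9,3,0],
    [3,2.9,0]
  ],
  "rotation": [
    [0,0,-0.035],
    [0,0,-0.035],
    [0,0,-0.035],
    [0,0,-0.035],
    [0,0,-0.035],
    [0,0,-0.035]
  ],
  "hand": [0,0,0,0,0,0]
}}

```text
clock: 7.12
eef_pos: [496.0, 131.7, 43.3]
eef_rot: [3.141, -0.0, 0.752]
wrist_force: [-0.7, -4.5, 0.3]
finger_gap: 0.3
finger_force: 2.0
```

Run:
```python
from h import *
for n,(a,b,d,e) in dict(side=(200,330,230,430),top=(130,305,245,445)).items():
    c=camera(n); cv2.imwrite(f'pics/{n}2.png',cv2.resize(c['image'][a:b,d:e,::-1],None,fx=3,fy=3))
```

```text
(no output)
```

View pics/side2.png

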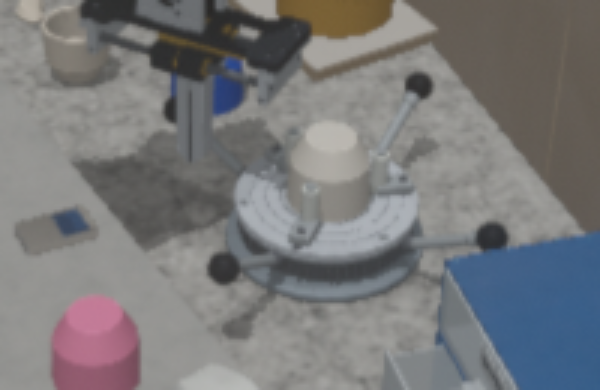

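The side crop shows the spoke turned through about 60°, with the jaws close to the cup (front post at (310,205), right post at (380,170)) and the cup upright. I'll go in smaller steps now.

Request:
{"api": "move_arm", "payload": {
  "dp": [
    [1.5,1.4,0],
    [1.6,1.4,0],
    [1.6,1.3,0],
    [1.6,1.3,0],
    [1.6,1.3,0]
  ],
  "rotation": [
    [0,0,-0.0175],
    [0,0,-0.0175],
    [0,0,-0.0175],
    [0,0,-0.0175],
    [0,0,-0.0175]
  ],
  "hand": [0,0,0,0,0]
}}

```text
clock: 7.85
eef_pos: [503.8, 138.7, 42.4]
eef_rot: [-3.141, 0.0, 0.666]
wrist_force: [-3.5, -1.8, 2.7]
finger_gap: 0.5
finger_force: 2.2
```

Request:
{"api": "move_arm", "payload": {
  "dp": [
    [1.6,1.3,0],
    [1.7,1.2,0],
    [0,0,0]
  ],
  "rotation": [
    [0,0,-0.0175],
    [0,0,-0.0175],
    [0,0,0]
  ],
  "hand": [0,0,0]
}}

```text
clock: 8.22
eef_pos: [507.2, 141.3, 42.4]
eef_rot: [-3.142, -0.0, 0.632]
wrist_force: [-1.4, -0.9, 2.0]
finger_gap: 0.3
finger_force: 1.1
```

Request:
{"api": "move_arm", "payload": {
  "dp": [
    [0.9,0.6,0],
    [0.9,0.6,0]
  ],
  "rotation": [
    [0,0,-0.009],
    [0,0,-0.009]
  ],
  "hand": [0,0]
}}

```text
clock: 8.48
eef_pos: [508.8, 142.4, 42.4]
eef_rot: [-3.141, 0.0, 0.614]
wrist_force: [-5.3, -1.5, 2.9]
finger_gap: 0.5
finger_force: 2.3
```

Request:
{"api": "move_arm", "payload": {
  "dp": [
    [0.9,0.6,0],
    [0.9,0.6,0]
  ],
  "rotation": [
    [0,0,-0.009],
    [0,0,-0.009]
  ],
  "hand": [0,0]
}}

```text
clock: 8.72
eef_pos: [510.4, 143.5, 42.3]
eef_rot: [-3.141, 0.001, 0.596]
wrist_force: [-5.7, -2.7, 5.2]
finger_gap: 0.5
finger_force: 3.5
```

Request:
{"api": "move_arm", "payload": {
  "dp": [
    [0.9,0.6,0]
  ],
  "rotation": [
    [0,0,-0.009]
  ],
  "hand": [0]
}}

```text
clock: 8.85
eef_pos: [511.1, 144.0, 42.3]
eef_rot: [-3.141, 0.001, 0.587]
wrist_force: [-8.2, -2.3, 4.8]
finger_gap: 0.7
finger_force: 4.2
```

```bash
cat >> h.py <<'E'
def tang():
    s=manip.read_state(); p=s['eef_pos'][:2]-[577.7,44]; r=np.hypot(*p); t=np.array([p[1],-p[0]])/r
    return r.round(1),np.degrees(np.arctan2(p[1],p[0])).round(2),round(float(-t@s['wrist_force'][:2]),2),s['wrist_force'].round(1)
E
python3 -c "
from h import *
print(tang()); c=camera('side'); cv2.imwrite('pics/s3.png',cv2.resize(c['image'][220:310,290:390,::-1],None,fx=6,fy=6,interpolation=2)); print(tang())
c=camera('side');print(tang())"
```

```text
(np.float64(120.1), np.float64(123.65), 8.06, array([-8.2, -2.3,  4.8]))
(np.float64(120.2), np.float64(123.61), 7.75, array([-7.6, -2.5,  5.1]))
(np.float64(120.1), np.float64(123.62), 6.86, array([-7.6, -0.9,  4.3]))
```

View pics/s3.png

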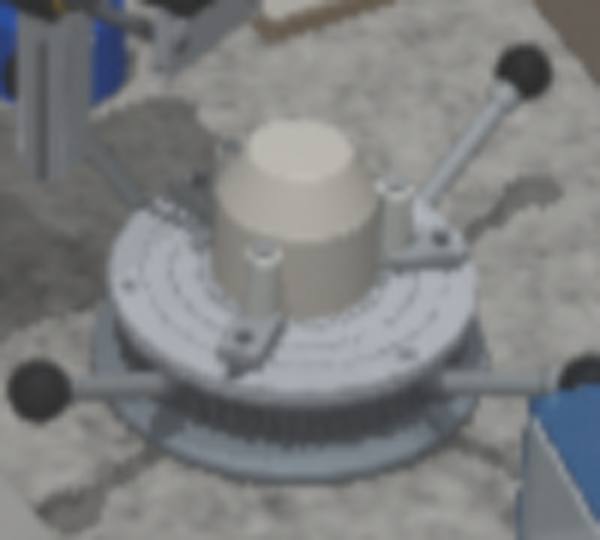

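The side crop shows posts against the cup on both visible sides at (263,280) and (395,220), with the cup upright. The push is about 7.5 N and rising, so I'll add one small increment.

Request:
{"api": "move_arm", "payload": {
  "dp": [
    [0.9,0.6,0],
    [0,0,0]
  ],
  "rotation": [
    [0,0,-0.009],
    [0,0,0]
  ],
  "hand": [0,0]
}}

```text
clock: 9.2
eef_pos: [511.9, 144.6, 42.3]
eef_rot: [-3.141, 0.002, 0.578]
wrist_force: [-8.3, -2.1, 4.4]
finger_gap: 0.8
finger_force: 4.4
```

```bash
python3 -c "
from h import *
for i in range(5): print(tang()); camera('side')"
```

```text
(np.float64(120.2), np.float64(123.2), 8.05, array([-8.3, -2.1,  4.4]))
(np.float64(120.2), np.float64(123.2), 7.25, array([-7.5, -1.7,  5.3]))
(np.float64(120.2), np.float64(123.2), 7.86, array([-8. , -2.2,  5.3]))
(np.float64(120.2), np.float64(123.19), 7.91, array([-7.8, -2.5,  5.5]))
(np.float64(120.2), np.float64(123.19), 7.65, array([-7.5, -2.5,  4.7]))
```

Request:
{"api": "move_arm", "payload": {
  "dp": [
    [0.7,0.4,0],
    [0,0,0]
  ],
  "rotation": [
    [0,0,-0.006],
    [0,0,0]
  ],
  "hand": [0,0]
}}

```text
clock: 9.7
eef_pos: [512.5, 144.9, 42.3]
eef_rot: [-3.141, 0.002, 0.572]
wrist_force: [-9.2, -2.3, 6.0]
finger_gap: 0.9
finger_force: 5.0
```

```bash
python3 -c "
from h import *
for i in range(4): print(tang()); camera('side')"
```

```text
(np.float64(120.2), np.float64(122.86), 8.95, array([-9.2, -2.3,  6. ]))
(np.float64(120.2), np.float64(122.88), 8.3, array([-8.8, -1.7,  7.2]))
(np.float64(120.2), np.float64(122.87), 8.29, array([-8.5, -2.1,  6.7]))
(np.float64(120.2), np.float64(122.88), 9.47, array([-9.1, -3.4,  6.9]))
```

About 8.7 N, so it is tight. Backing off and lifting away.

Request:
{"api": "move_arm", "payload": {
  "dp": [
    [-2,-1.3,0],
    [-6,-3.5,0],
    [-9,-5,0],
    [-9,-5,0],
    [0,0,30],
    [0,0,40],
    [0,0,50],
    [-20,30,40],
    [-30,35,0],
    [-30,35,0]
  ],
  "rotation": [
    [0,0,0],
    [0,0,0],
    [0,0,0],
    [0,0,0],
    [0,0,0],
    [0,0,0],
    [0,0,0],
    [0,0,0],
    [0,0,0],
    [0,0,0]
  ],
  "hand": [0,0,0,0,0,0,0,0,0,0]
}}

```text
clock: 11.15
eef_pos: [406.1, 230.8, 202.8]
eef_rot: [3.141, -0.001, 0.572]
wrist_force: [0.7, 1.1, 1.0]
finger_gap: 0.4
finger_force: 0.0
```

Request:
{"api": "move_arm", "payload": {
  "dp": [
    [-40,40,0],
    [-40,40,0],
    [-20,40,0],
    [0,0,0]
  ],
  "rotation": [
    [0,0,0],
    [0,0,0],
    [0,0,0],
    [0,0,0]
  ],
  "hand": [0,0,0,0]
}}

```text
clock: 11.65
eef_pos: [305.7, 351.6, 202.4]
eef_rot: [-3.141, -0.0, 0.576]
wrist_force: [-0.2, 0.1, -0.1]
finger_gap: 0.4
finger_force: 0.0
```

Run:
```python
from h import *
c=camera('top'); C=np.array([577.7,44])
cv2.imwrite('pics/t4.png',cv2.resize(c['image'][130:305,255:435,::-1],None,fx=3.4,fy=3.4,interpolation=2))
a=np.radians(-169.4-73.8)
K=knobs(c,[proj(c,[*(C+148*np.array([np.cos(a+i*np.pi/2),np.sin(a+i*np.pi/2)])),71]) for i in range(4)])
for k in K: p=k[2][:2]-C; print(k[0],np.hypot(*p).round(1),np.degrees(np.arctan2(p[1],p[0])).round(1))
print('expected cup-top px in crop',(proj(c,[*C,108])-[255,130])*3.4, manip.read_state()['wrist_force'])
```

```text
[279.9 249.4] 147.8 117.3
[380.  280.1] 147.7 -152.8
[408.8 182. ] 147.9 -62.8
[310.6 152.5] 147.6 27.5
expected cup-top px in crop [309.42633045 279.71700371] [-0.08033927 -1.23663189  0.25480764]
```

View pics/t4.png

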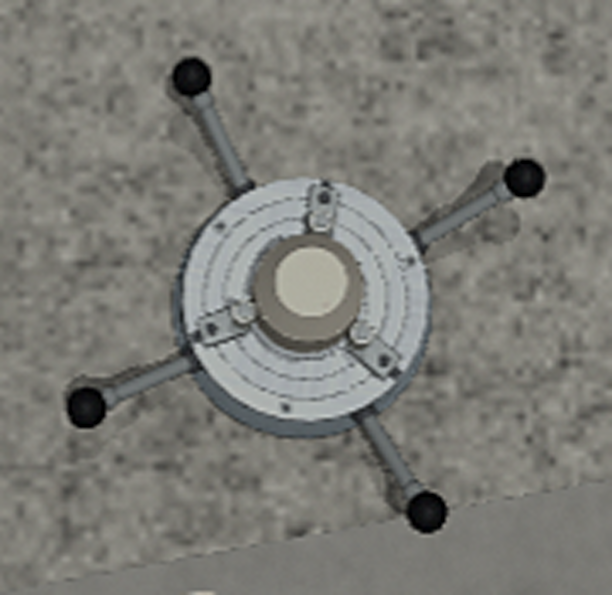

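The crop shows the cup foot at (311,281) against an expected (309,280), so it is centred to within 1 mm. All three posts are on the cup, and the spokes have turned 73°.

```bash
python3 -c "
from cell import manip
print(manip.sign_off())"
```

```text
the job is handed in; nothing more can be done
None
```

The cup is centred to within about 1 mm and held by all three jaws (final push about 8.7 N); the hand is clear and the job is handed in, but no verdict was returned.

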